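Raise the inspection lamp over the arch tile and hold it

ROBOT

A 7-joint arm with a two-finger parallel gripper is mounted at the origin on the work surface. World frame = base frame: x ahead of the robot, y to its left, z up, the work surface at z = 0. Lengths are in m, angles in rad, forces in N, time in s.
With the tool pointing down it reaches from about 0.425 to 0.875 m from the base axis. Payload 4.7 kg.
Tool frame: the origin (TCP) lies midway between the tips of the shut fingers; the grasp point (between the pads) lies 19 mm behind it; y points along the fingers, x is the direction in which the jaws open and shut, and the axes are right-handed (so a half turn about y gives the same grasp; the last joint's range is limited). The gripper opens to 85 mm and grips with 20 to 120 N. Pads are 22 mm wide; open, the fingers measure 114 mm over their backs; the gripper's body (76 mm by 85 mm) begins 54 mm behind the grasp point. The pads swing forward as they close: fully open they stand 13 mm farther back than shut.
Start: joints at [-1.203, 0.321, -0.07, 1.45, 0.023, 1.371, -0.057], TCP at [0.225, 0.61, 0.208] pointing down, gripper open.
Joint ranges: [-2.86, 2.86], [-0.3, 2.09], [-1.38, 1.24], [0.06, 2.45], [-1.56, 4.7], [0.09, 2.05], [-2.69, 2.69]. Speed limits (rad/s): [2.57, 2.57, 3.14, 3.14, 3.14, 3.14, 3.14].

INTERFACE

Orientations are given as [roll, pitch, yaw] about the fixed x, y, z axes, in that order (R = Rz(yaw) Ry(pitch) Rx(roll)).
In Python, from workcell import readout, vision, ctrl gives the robot as it stands.
- The arm moves only by the shell command python3 -m pendant 'ROWS' [FORCE]. ROWS is JSON, a list of rows, each an object of numbers: "hand": the opening, from 0 (shut) to 1 (fully open); "dx", "dy", "dz": the shift along the tool's x, y, z in cm; "yaw": the turn about the tool's y in rad. A call has 1 to 8 rows; each row shifts and turns the commanded pose from where the row before left it, along the tool's axes as they then stand; what a row does not reach is not made up. A row lasts 1/10 s, in which the tool goes at most 50 mm and 8.59 degrees, less where a joint would pass 70% of its speed; a pose out of reach is approached as far as the arm can. A call is refused whole if a number of a shift passes 5 or a number of a turn 0.15, either way. A call with a gripper value outside its range is refused whole. The fingers move at their own pace and stop on an object; FORCE is the grip in N (left out, the last holds). Time passes only in rows, so rows that do not move let the fingers close. It gives the time, the measured TCP pose, the force and the opening at its end, in the units of the state.
- readout.state(): the state, without advancing time (a new reading comes with each control period).
- vision.capture(name): name is "scene" or "top" or "wrist"; returns a dict with "pixels" (400x640x3 uint8, red, green, blue), "K" (3x3 intrinsics, pixels), "k1" (the pictures are not rectified: a ray, as slopes to the right and down, at radius r is drawn at 1 + k1 r^2 times it, then the intrinsics apply), "camera_from_world" (4x4, takes a point from world to camera coordinates). Camera axes: x right, y down, z forward; pixel columns grow to the right and rows downward; lengths in m; the calibration is good to about 2 mm. A picture is of the moment at which its call begins. There is no depth.
- ctrl.close_job(): hands the job in, once; it reports no verdict.
The state is a dict: "clock": time; "q": joint angles; "qd": joint speeds; "joint_efforts": joint torques, N m; "tcp_pos": TCP position; "ee_rot": TCP orientation; "ft_force": force on the tool from outside, world axes, zero at the start; "torque": the same for the moment, N m; "grip_width": finger opening in m.
Only numpy, scipy, OpenCV 4.12 (cv2) and the standard library are available. Lean on these libraries where they do the work, as an engineer would, in place of code of your own. Each camera call takes 0.05 s, during which the arm holds its last target.

TASK

Set the telescoping inspection lamp for checking the arch-shaped tile: with the lamp still down, first slide its carriage along the rail until the pointer is level with the middle of that tile. Then take the grip on top of the post, squeeze the push button in its side, and pull the post straight up past the first stop to the second stop, keeping the button pressed. Finish while still holding the lamp up there with the button squeezed, and leave the tiles and everything else on the table where they are.

Things in the scene. Friction and masses are not known exactly. Their poses are not given: they have to be found in the camera images.
- arch_tile: Cast concrete tile with one straight end and one round end (an arch outline) and raised arch-shaped ribs on top; 100 long x 90 wide x 16 thick mm. Origin: middle of its underside; its x axis runs from the straight to the round end. It lies loose in the shallow black tray beyond the rail, in any of three places in a row along the rail, beside a hexagonal and a square tile of the same concrete, which must also stay put.
- pointer (a point): Tip of the thin aluminium pointer on the tray side of the lamp's dark steel carriage, 31 mm above the table, level (along the rail) with the post and the knob. Its y axis runs along the rail, towards growing carriage; its x axis points from the rail across to the tray; z up.
- slide_knob (a point): Grip point, 62 mm above the table, in the upper half of the black upright knob (fin) that stands on the carriage's robot-side end: 20 mm wide along the rail (y), 28 mm across (x); its top is 15 mm above this point, the carriage's top plate 27 mm below. Same axes as the pointer. The post's axis is 102 mm away in +x. The carriage is 70 mm wide along the rail.
- carriage (a joint): Position of the lamp carriage along its fixed aluminium rail, 0 to 0.33 m, growing towards the point axes' +y. It slides with about 5 N of friction and stays where it is left.
- grip_point (a point): Centre, at the button's height, of the upright grey grip block on top of the telescoping post: 26 x 26 mm across, 60 mm tall, its top 26 mm and its underside 34 mm above and below this point; about 162 mm above the table when the post is down. It moves with the post. Same axes as the pointer. From its lowest 14 mm a thin arm leads 0.12 m in +x to a round lamp 64 mm across.
- button_face (a point): Outer face of the square black push button (16 mm wide x 20 mm tall) in the grip's +y side: it stands 8 mm out of the grip when released, so grip and button are 34 mm wide together, and 28 mm when pressed. Pressed towards -y; a gripper closing along y over grip and button squeezes it in.
- button (a joint): Button travel: 0 released, 0.006 m fully pressed, which takes about 6 N. It draws the catch back when pressed beyond about 0.0045 m; it springs out when let go.
- post (a joint): Extension of the telescoping post, straight up: 0 down, 0.040 m first stop, 0.080 m second stop (fully out, a hard stop). The catch locks the post at 0 and at the first stop unless the button is pressed; kept pressed, the post runs freely. The second stop has no catch: let go there, weight and a light spring (together about 4 to 8 N) pull it back down to the first stop.
- grip: The grip block with its lamp arm, lamp and button, as one part; origin: centre of the block's underside. Same axes as the pointer.
- sanding_block: Bystander, to be left alone: cork sanding block 45 x 90 x 26 mm, on the right. Origin: centre of its underside.
- mixing_cup: Bystander, to be left alone: white plastic cup, 80 mm across, 100 mm tall, on the left. Origin: centre of its underside.
- spatula: Bystander, to be left alone: spatula 280 mm long lying on the right. Origin: centre of its underside.
- pigment_jar: Bystander, to be left alone: small glass jar 60 mm across, 75 mm tall, on the left. Origin: centre of its underside.
- release_bottle: Bystander, to be left alone: clear bottle 64 mm across, 170 mm tall, far right. Origin: centre of its underside.
- hex_tile: Bystander, to be left alone: concrete hexagonal tile, 90 mm across flats, 16 mm thick, loose in the tray. Origin: centre of its underside.
- square_tile: Bystander, to be left alone: concrete square tile 90 x 90 x 16 mm with straight ribs, loose in the tray. Origin: centre of its underside.
There are look-alikes about, which are no part of the job. What is shaped like the arch_tile but green or orange is not meant.

How it is judged:
On the way, in this order (a step that is already met when the one before it is completed fails the run):
1. with the lamp down and the button not pressed, the carriage's pointer stands level with the middle of the arch tile, within 12 mm along the rail (y of arch_tile in the frame of pointer between -0.012 and 0.012 m and value of joint post below 0.006 m and value of joint button below 0.002 m), for 0.2 s.
2. the button is squeezed in by the fingers while the post is still below its first stop (value of joint button above 0.0045 m and value of joint post below 0.035 m and contact force between the fingers and grip above 2 N), for 0.1 s.
3. the post is at its second stop (within 4 mm) (value of joint post above 0.076 m), for 0.2 s.
At the end, for the whole second after the job is handed in: The pointer is level with the middle of the arch tile within 12 mm along the rail, the post stands within 4 mm of its second stop (extension above 76 mm) and still, held by the fingers with more than 3 N on the grip and the button pressed in (over 4.5 mm), so that no catch carries it (y of arch_tile in the frame of pointer between -0.012 and 0.012 m and value of joint post above 0.076 m and value of joint button above 0.0045 m and contact force between the fingers and grip above 3 N and velocity of joint post between -0.02 and 0.02 m/s); the arm keeps its last pose, push and grip.
It fails at once if a tile is pushed more than 15 mm (distance of any of arch_tile, hex_tile, square_tile from where it was at the start of the episode above 0.015 m).
It fails at once if a bystander is pushed more than 20 mm or tipped (distance of any of sanding_block, mixing_cup, spatula, pigment_jar, release_bottle from where it was at the start of the episode above 0.02 m or angle between any of sanding_block, mixing_cup, spatula, pigment_jar, release_bottle's own z axis and vertical above 0.5 rad).
It also fails if it takes over 48 s, if anything falls off the work surface, if the arm or the gripper's body presses on something with over 40 N, if the wrist force passes 120 N, or if a joint passes its speed limit or range.

## Working session

There is one attempt and no reset: what is moved stays moved. The work goes in short steps, Python scripts to look and compute and a shell command to move; the robot and the scene stay as the last step left them, time stands still between calls to the robot, and variables do not carry over. Pictures are saved under pics/ and viewed, and the job is handed in when it is done.

```bash
ls; mkdir -p pics; cat > h.py <<'E'
import numpy as np, cv2
from workcell import readout, vision
def cap(n,f=None):
    c=vision.capture(n)
    if f: cv2.imwrite('pics/'+f,cv2.cvtColor(c['pixels'],cv2.COLOR_RGB2BGR))
    return c
def unproj(c,u,v,z):
    K=np.array(c['K']);k=c['k1'];T=np.array(c['camera_from_world'])
    x=(u-K[0,2])/K[0,0];y=(v-K[1,2])/K[1,1]
    rd=np.hypot(x,y);r=rd
    for _ in range(30): r=rd/(1+k*r*r)
    s=r/rd if rd>0 else 1
    d=T[:3,:3].T@np.array([x*s,y*s,1]);o=-T[:3,:3].T@T[:3,3]
    return o+d*(z-o[2])/d[2]
def proj(c,p):
    K=np.array(c['K']);k=c['k1'];T=np.array(c['camera_from_world'])
    q=T[:3,:3]@np.array(p)+T[:3,3];x,y=q[:2]/q[2];s=1+k*(x*x+y*y)
    return np.array([K[0,0]*x*s+K[0,2],K[1,1]*y*s+K[1,2]])
E
python3 - <<'E'
from h import *
import pickle
print(readout.state())
for n in ['scene','top','wrist']:
    c=cap(n,n+'0.png');pickle.dump(c,open(n+'0.pkl','wb'));T=np.array(c['camera_from_world']);print(n,c['k1'],(-T[:3,:3].T@T[:3,3]).round(3),T[:3,:3].round(2).tolist())
E
```

```text
pics
{'clock': 0.0, 'q': array([-1.2028768 ,  0.32181282, -0.07010446,  1.45169075,  0.02261995,
        1.3708114 , -0.05688988]), 'qd': array([ 9.36217626e-04, -1.63195759e-03,  8.10143063e-04,  2.69860581e-04,
       -5.85599936e-04,  2.64600054e-04, -4.19717220e-05]), 'joint_efforts': array([-9.14543398e-05, -4.93584144e+01, -3.82252727e-01, -3.14342308e+01,
        1.30241731e-02,  1.13669582e-02,  9.60801401e-06]), 'tcp_pos': array([0.22505213, 0.60916176, 0.20692242]), 'ee_rot': array([-1.57090987,  0.00193153,  1.21704043]), 'ft_force': array([-0.30125842,  0.19445143,  1.00093199]), 'torque': array([0.03030851, 0.0083934 , 0.00118484]), 'grip_width': 0.08519819320662442}
scene -0.06247618300775841 [1.03  0.749 0.818] [[-0.88, 0.48, 0.02], [0.28, 0.54, -0.79], [-0.4, -0.69, -0.61]]
top -0.04922578739815363 [ 0.427 -0.032  1.408] [[0.0, -1.0, 0.01], [-0.99, -0.0, -0.13], [0.13, -0.01, -0.99]]
wrist 0.0019735712025494476 [0.146 0.638 0.374] [[0.35, 0.94, -0.0], [0.89, -0.33, 0.33], [0.31, -0.11, -0.94]]
```

View pics/scene0.png

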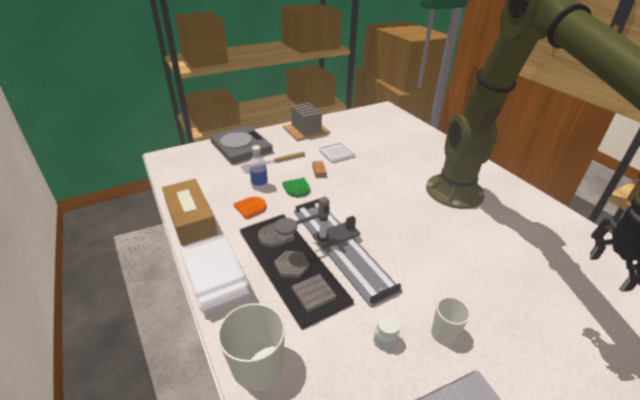

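View pics/top0.png

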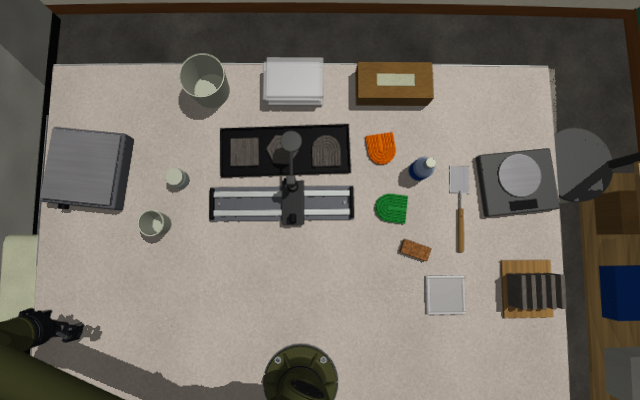

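View pics/wrist0.png

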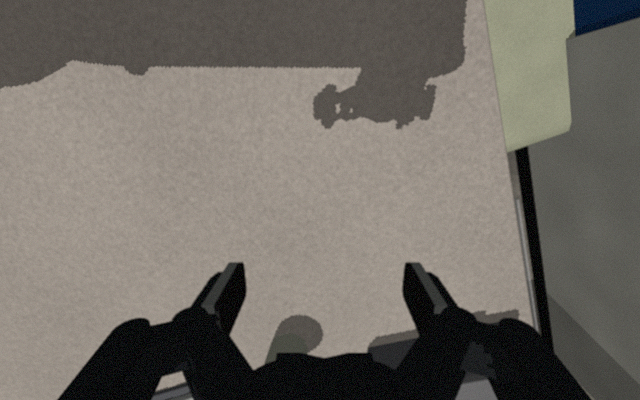

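```bash
python3 - <<'E'
import cv2
i=cv2.imread('pics/top0.png')
cv2.imwrite('pics/top0c.png',cv2.resize(i[115:235,200:360],None,fx=5,fy=5,interpolation=cv2.INTER_CUBIC))
i=cv2.imread('pics/scene0.png')
cv2.imwrite('pics/scene0c.png',cv2.resize(i[185:335,230:410],None,fx=4,fy=4,interpolation=cv2.INTER_CUBIC))
E
```

```text
(no output)
```

View pics/top0c.png

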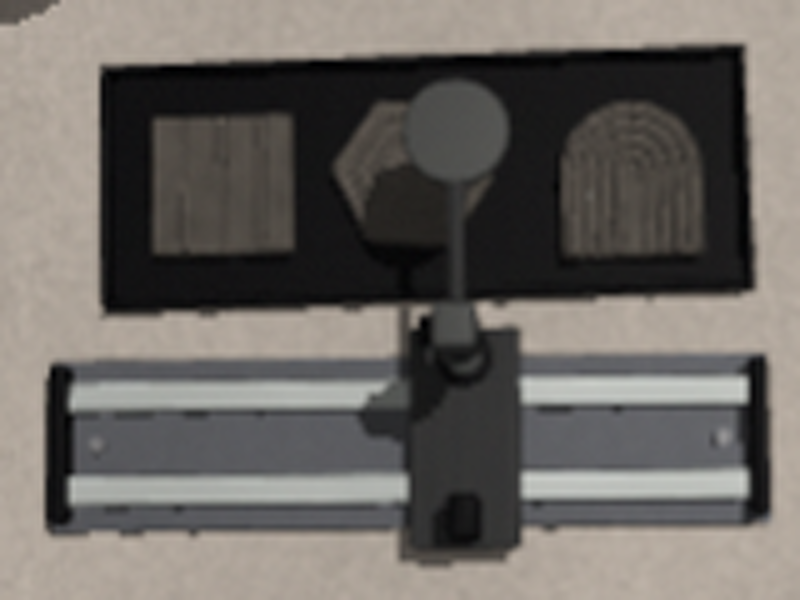

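View pics/scene0c.png

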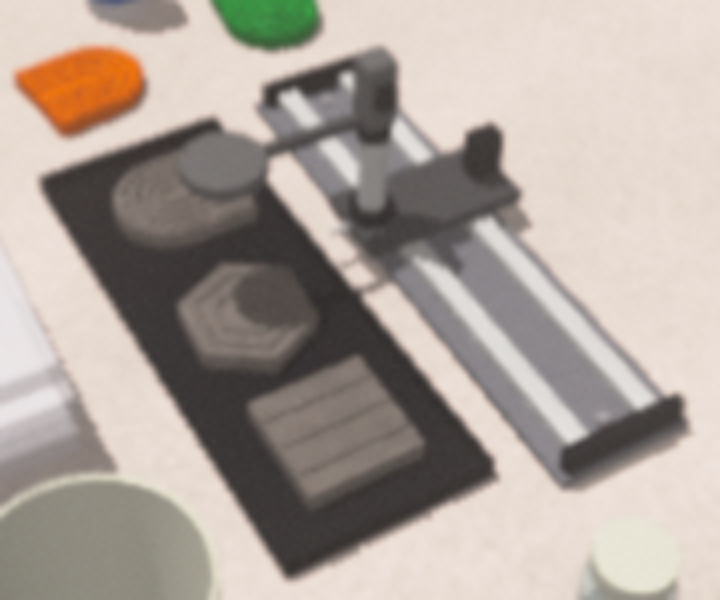

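```bash
python3 - <<'E'
from h import *
import pickle
c=pickle.load(open('top0.pkl','rb'));s=pickle.load(open('scene0.pkl','rb'))
f=lambda x,y:((x+.5)/5-.5+200,(y+.5)/5-.5+115)
g=lambda x,y:((x+.5)/4-.5+230,(y+.5)/4-.5+185)
for n,x,y,z in [('archLB',562,252,.02),('archRB',703,257,.02),('archTop',632,100,.02),('carL_b',408,555,.035),('carR_b',516,547,.035),('carL_t',410,335,.035),('carR_t',519,328,.035),('knobtopL',445,520,.077),('knobtopR',482,515,.077),('knobtop_mid',464,518,.077),('railLT',50,365,.01),('railRT',765,355,.01),('railLB',50,530,.01),('railRB',768,520,.01),('rodlampL',447,250,.135),('rodlampR',465,250,.135),('lamp',458,130,.14),('gripTop',452,318,.188),('trayLT',102,68,.005),('trayRT',745,46,.005),('trayLB',104,310,.005),('trayRB',752,288,.005)]:
    print(n,unproj(c,*f(x,y),z).round(4))
print()
for n,x,y,z in [('gripTopc',375,58,.188),('knobtop',485,133,.077),('arch_str_a',258,212,.02),('arch_far',115,190,.02),('pointertip',345,275,.031)]:
    print(n,unproj(s,*g(x,y),z).round(4))
E
```

```text
archLB [ 0.6744 -0.0355  0.02  ]
archRB [ 0.6714 -0.126   0.02  ]
archTop [ 0.7745 -0.0807  0.02  ]
carL_b [0.4799 0.0602 0.035 ]
carR_b [ 0.485  -0.0071  0.035 ]
carL_t [0.6183 0.0604 0.035 ]
carR_t [ 0.6229 -0.0084  0.035 ]
knobtopL [0.4995 0.0352 0.077 ]
knobtopR [0.5025 0.0129 0.077 ]
knobtop_mid [0.5007 0.0238 0.077 ]
railLT [0.6019 0.293  0.01  ]
railRT [ 0.6093 -0.1662  0.01  ]
railLB [0.4962 0.2898 0.01  ]
railRB [ 0.5033 -0.167   0.01  ]
rodlampL [0.6549 0.0325 0.135 ]
rodlampR [0.655  0.0219 0.135 ]
lamp [0.726  0.0264 0.14  ]
gripTop [0.6067 0.0267 0.188 ]
trayLT [0.799  0.2664 0.005 ]
trayRT [ 0.815  -0.1557  0.005 ]
trayLB [0.6384 0.2603 0.005 ]
trayRB [ 0.6537 -0.1587  0.005 ]

gripTopc [0.6058 0.0251 0.188 ]
knobtop [0.5021 0.0232 0.077 ]
arch_str_a [ 0.6745 -0.0333  0.02  ]
arch_far [ 0.7652 -0.1097  0.02  ]
pointertip [0.6517 0.0694 0.031 ]
```

Candidates for the tile: gray arch in the tray, top image (327,150); orange arch (380,148); green arch (392,209). Only the gray concrete one in the tray fits (orange and green are excluded); the enlarged crop shows its straight end, round end and arch ribs. The lamp is over the middle tile, at rail y of about 0.025, and the tile is at about -0.081.

```bash
python3 -m pendant '[{"hand":1,"yaw":-0.12},{"hand":1,"yaw":-0.12},{"hand":1,"yaw":-0.13},{"hand":1}]' 30
```

```text
invalid input
```

```bash
python3 -m pendant '[{"hand":1,"dx":0,"dy":0,"dz":0,"yaw":-0.12},{"hand":1,"dx":0,"dy":0,"dz":0,"yaw":-0.12},{"hand":1,"dx":0,"dy":0,"dz":0,"yaw":-0.13},{"hand":1,"dx":0,"dy":0,"dz":0,"yaw":0}]' 30
```

```text
clock: 0.55
tcp_pos: [0.2251, 0.6095, 0.2076]
ee_rot: [-1.57, 0.001, 1.587]
ft_force: [0.2, -0.0, -0.7]
grip_width: 0.0853
```

```bash
python3 -m pendant '[{"hand":1,"dx":-2,"dy":0,"dz":-1,"yaw":0},{"hand":1,"dx":-4,"dy":0,"dz":-2,"yaw":0},{"hand":1,"dx":-4,"dy":0,"dz":-2,"yaw":0},{"hand":1,"dx":-4,"dy":0,"dz":-2,"yaw":0},{"hand":1,"dx":-4,"dy":0,"dz":-2,"yaw":0},{"hand":1,"dx":-4,"dy":0,"dz":-2,"yaw":0},{"hand":1,"dx":-4,"dy":0,"dz":-2,"yaw":0},{"hand":1,"dx":-4,"dy":0,"dz":-2,"yaw":0}]'
```

```text
clock: 1.35
tcp_pos: [0.3806, 0.3104, 0.2081]
ee_rot: [-1.571, -0.001, 1.584]
ft_force: [1.5, -0.3, -0.7]
grip_width: 0.0851
```

```bash
python3 -m pendant '[{"hand":1,"dx":-4,"dy":0,"dz":-2,"yaw":0},{"hand":1,"dx":-4,"dy":0,"dz":-2,"yaw":0},{"hand":1,"dx":-4,"dy":0,"dz":-2,"yaw":0},{"hand":1,"dx":-4,"dy":0,"dz":-2,"yaw":0},{"hand":1,"dx":-4,"dy":0,"dz":-1,"yaw":0},{"hand":1,"dx":-3,"dy":0,"dz":0,"yaw":0},{"hand":1,"dx":-2,"dy":0,"dz":0,"yaw":0},{"hand":1,"dx":0,"dy":0,"dz":0,"yaw":0}]'
```

```text
clock: 2.15
tcp_pos: [0.4743, 0.0602, 0.2082]
ee_rot: [-1.571, 0.0, 1.578]
ft_force: [0.2, 0.4, -1.0]
grip_width: 0.0851
```

```bash
python3 -m pendant '[{"hand":1,"dx":-1.5,"dy":0,"dz":-1.2,"yaw":0},{"hand":1,"dx":-1.5,"dy":0,"dz":-1.2,"yaw":0},{"hand":1,"dx":-0.6,"dy":0,"dz":-0.3,"yaw":-0.01},{"hand":1,"dx":0,"dy":0,"dz":0,"yaw":0},{"hand":1,"dx":0,"dy":0,"dz":0,"yaw":0}]'
python3 - <<'E'
from h import *
import pickle
for n in ['top','scene']:
    c=cap(n,n+'1.png');pickle.dump(c,open(n+'1.pkl','wb'))
c=cap('wrist','wrist1.png');pickle.dump(c,open('wrist1.pkl','wb'))
print(readout.state()['tcp_pos'],readout.state()['ee_rot'],readout.state()['clock'])
print(proj(c,[.5007,.0238,.077]),proj(c,[.5007,.0238,.035]),proj(c,[0.6067,.0267,.188]))
E
```

```text
clock: 2.65
tcp_pos: [0.5012, 0.0295, 0.2079]
ee_rot: [-1.57, -0.001, 1.598]
ft_force: [0.2, 0.8, 0.2]
grip_width: 0.0856
[0.50128957 0.0293156  0.20799068] [-1.57062657e+00 -5.10699219e-04  1.59837372e+00] 2.8
[319.20253922 190.64358786] [319.69009804 181.61078646] [318.03618057 343.86375907]
```

View pics/wrist1.png

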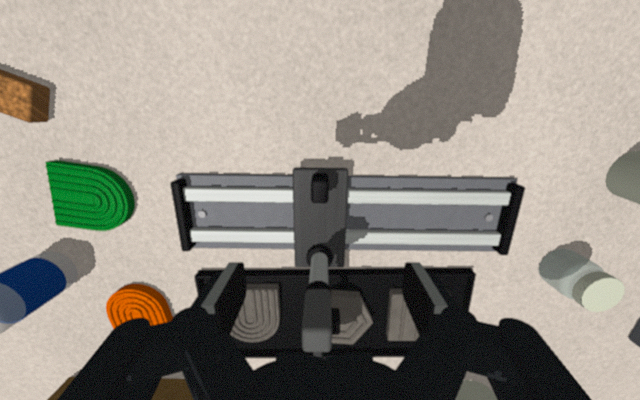

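View pics/scene1.png

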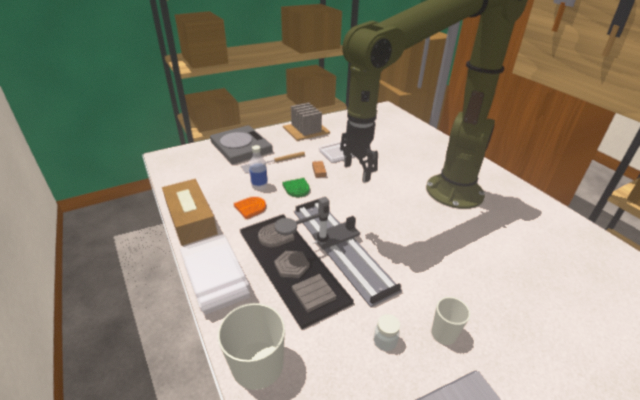

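The wrist picture shows the knob at (320,187), as my estimate predicts (319,190); the arch tile is at (255,310) left of it. I'll go down onto the knob.

```bash
python3 -m pendant '[{"hand":1,"dx":-0.5,"dy":2,"dz":0,"yaw":0.01},{"hand":1,"dx":0,"dy":3,"dz":0,"yaw":0},{"hand":1,"dx":0,"dy":3,"dz":0,"yaw":0},{"hand":1,"dx":0,"dy":3,"dz":0,"yaw":0},{"hand":1,"dx":0,"dy":2.5,"dz":0,"yaw":0},{"hand":1,"dx":0,"dy":1.5,"dz":0,"yaw":0},{"hand":1,"dx":0,"dy":1,"dz":0,"yaw":0},{"hand":1,"dx":0,"dy":0,"dz":0,"yaw":0}]' 25
```

```text
clock: 3.6
tcp_pos: [0.5008, 0.0235, 0.047]
ee_rot: [-1.569, 0.0, 1.588]
ft_force: [-0.5, 0.2, 0.4]
grip_width: 0.0851
```

```bash
python3 -m pendant '[{"hand":0,"dx":0,"dy":0,"dz":0,"yaw":0},{"hand":0,"dx":0,"dy":0,"dz":0,"yaw":0},{"hand":0,"dx":0,"dy":0,"dz":0,"yaw":0},{"hand":0,"dx":0,"dy":0,"dz":0,"yaw":0},{"hand":0,"dx":0,"dy":0,"dz":0,"yaw":0},{"hand":0,"dx":0,"dy":0,"dz":0,"yaw":0}]' 25
python3 - <<'E'
from h import *
c=cap('wrist','wrist2.png')
E
```

```text
clock: 4.2
tcp_pos: [0.5022, 0.0237, 0.0487]
ee_rot: [-1.572, -0.001, 1.587]
ft_force: [-1.5, 2.1, 5.4]
grip_width: 0.0193
```

View pics/wrist2.png

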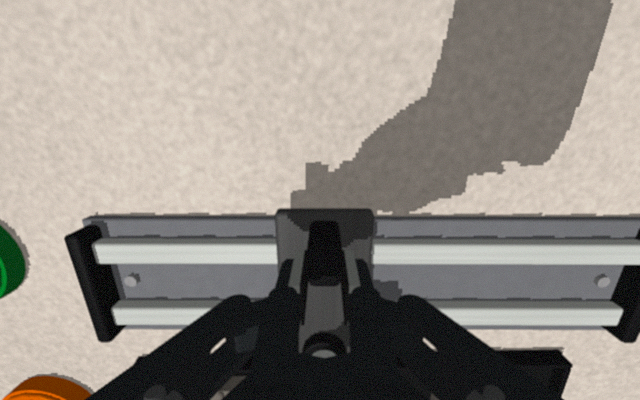

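The fingers have closed on the knob (opening 19.3 mm, knob 20 mm wide). I'll slide 10.8 cm towards −y.

```bash
python3 -m pendant '[{"hand":0,"dx":-0.8,"dy":0,"dz":0,"yaw":0},{"hand":0,"dx":-1.5,"dy":0,"dz":0,"yaw":0},{"hand":0,"dx":-1.5,"dy":0,"dz":0,"yaw":0},{"hand":0,"dx":-1.5,"dy":0,"dz":0,"yaw":0},{"hand":0,"dx":-1.5,"dy":0,"dz":0,"yaw":0},{"hand":0,"dx":-1.5,"dy":0,"dz":0,"yaw":0},{"hand":0,"dx":-1.5,"dy":0,"dz":0,"yaw":0},{"hand":0,"dx":0,"dy":0,"dz":0,"yaw":0}]'
```

```text
clock: 5.05
tcp_pos: [0.5036, -0.0765, 0.0487]
ee_rot: [-1.571, 0.001, 1.585]
ft_force: [-1.7, -2.5, 7.5]
grip_width: 0.019
```

```bash
python3 -m pendant '[{"hand":0,"dx":-0.6,"dy":0,"dz":0,"yaw":0},{"hand":0,"dx":-0.2,"dy":0,"dz":0,"yaw":0},{"hand":0,"dx":0,"dy":0,"dz":0,"yaw":0},{"hand":0,"dx":0,"dy":0,"dz":0,"yaw":0}]'
python3 - <<'E'
from h import *
import pickle
c=cap('scene','scene3.png');pickle.dump(c,open('scene3.pkl','wb'))
i=cv2.imread('pics/scene3.png')
cv2.imwrite('pics/scene3c.png',cv2.resize(i[150:300,230:410],None,fx=4,fy=4,interpolation=cv2.INTER_CUBIC))
c=cap('top','top3.png');pickle.dump(c,open('top3.pkl','wb'))
i=cv2.imread('pics/top3.png')
cv2.imwrite('pics/top3c.png',cv2.resize(i[115:235,200:360],None,fx=5,fy=5,interpolation=cv2.INTER_CUBIC))
print(readout.state()['tcp_pos'])
E
```

```text
clock: 5.45
tcp_pos: [0.5037, -0.0815, 0.0487]
ee_rot: [-1.571, -0.002, 1.588]
ft_force: [-1.8, 3.4, 7.5]
grip_width: 0.0189
[ 0.50365007 -0.08152918  0.04870831]
```

View pics/scene3c.png

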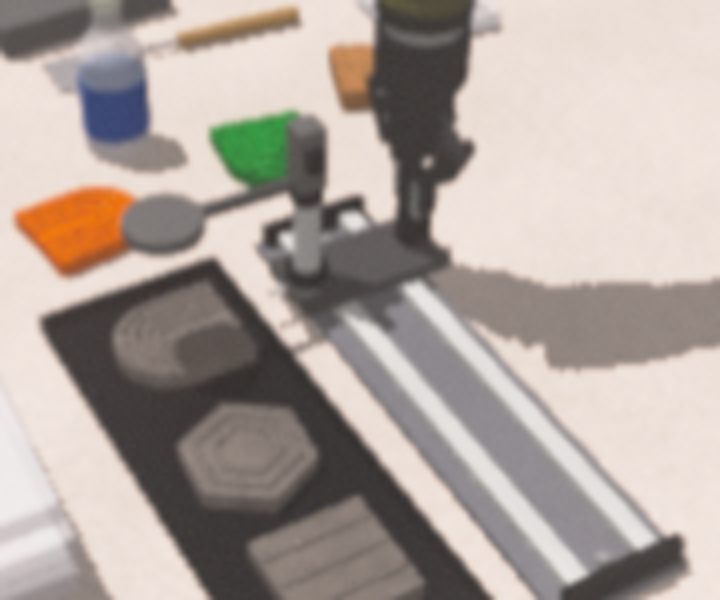

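View pics/top3c.png

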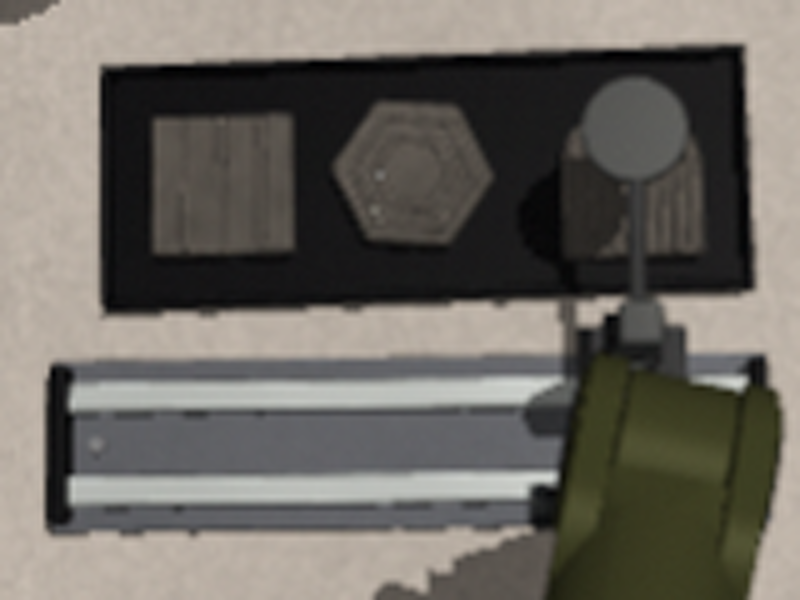

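```bash
python3 - <<'E'
from h import *
import pickle
c=pickle.load(open('top3.pkl','rb'));s=pickle.load(open('scene3.pkl','rb'))
f=lambda x,y:((x+.5)/5-.5+200,(y+.5)/5-.5+115)
g=lambda x,y:((x+.5)/4-.5+230,(y+.5)/4-.5+150)
for n,x,y,z in [('lamp',635,128,.135),('rod',639,240,.135),('grip',643,312,.188),('carL_t',575,335,.035),('carR_t',686,330,.035),('tile LB',562,252,.02),('tile RB',703,257,.02)]: print(n,unproj(c,*f(x,y),z).round(4))
for n,x,y,z in [('lamp',163,222,.14),('gripTop',308,125,.188),('ptr1',268,293,.031),('ptr2',298,348,.031),('ptrshadow',298,348,.0)]: print(n,unproj(s,*g(x,y),z).round(4))
for p in [(.652,-.083,.031),(.652,-.083,.0),(.632,-.083,.031)]: print((proj(s,p)-[230,150])*4)
E
```

```text
lamp [ 0.7287 -0.0783  0.135 ]
rod [ 0.6612 -0.0805  0.135 ]
grip [ 0.6104 -0.0806  0.188 ]
carL_t [ 0.6186 -0.0437  0.035 ]
carR_t [ 0.6219 -0.1139  0.035 ]
tile LB [ 0.6744 -0.0355  0.02  ]
tile RB [ 0.6714 -0.126   0.02  ]
lamp [ 0.7293 -0.0768  0.14  ]
gripTop [ 0.606  -0.0792  0.188 ]
ptr1 [ 0.6415 -0.0825  0.031 ]
ptr2 [ 0.6496 -0.0122  0.031 ]
ptrshadow [ 0.6346 -0.0422 -0.    ]
[254.63979804 295.020787  ]
[255.53546785 323.34747003]
[276.62530322 287.67961486]
```

```bash
python3 -m pendant '[{"hand":0,"dx":-0.3,"dy":0,"dz":0,"yaw":0},{"hand":0,"dx":0,"dy":0,"dz":0,"yaw":0},{"hand":0,"dx":0,"dy":0,"dz":0,"yaw":0}]'; python3 -m pendant '[{"hand":1,"dx":0,"dy":0,"dz":0,"yaw":0},{"hand":1,"dx":0,"dy":0,"dz":0,"yaw":0},{"hand":1,"dx":0,"dy":0,"dz":0,"yaw":0},{"hand":1,"dx":0,"dy":0,"dz":0,"yaw":0}]'
```

```text
clock: 5.85
tcp_pos: [0.5037, -0.0841, 0.0487]
ee_rot: [-1.571, -0.002, 1.588]
ft_force: [-3.1, 4.4, 8.1]
grip_width: 0.0186
clock: 6.25
tcp_pos: [0.5034, -0.0861, 0.0478]
ee_rot: [-1.571, 0.0, 1.587]
ft_force: [0.1, 0.1, 0.2]
grip_width: 0.0758
```

```bash
python3 -m pendant '[{"hand":1,"dx":0,"dy":-1,"dz":0,"yaw":0},{"hand":1,"dx":0,"dy":-2.5,"dz":0,"yaw":0},{"hand":1,"dx":0,"dy":-3.5,"dz":0,"yaw":0},{"hand":1,"dx":0,"dy":-3.5,"dz":0,"yaw":0},{"hand":1,"dx":0,"dy":-3.5,"dz":0,"yaw":0},{"hand":1,"dx":0,"dy":-3,"dz":0,"yaw":0},{"hand":1,"dx":0,"dy":-2,"dz":0,"yaw":0},{"hand":1,"dx":0,"dy":0,"dz":0,"yaw":0}]'
python3 - <<'E'
from h import *
import pickle
c=cap('wrist','wrist4.png');pickle.dump(c,open('wrist4.pkl','wb'))
c=cap('scene','scene4.png');pickle.dump(c,open('scene4.pkl','wb'))
i=cv2.imread('pics/scene4.png')
cv2.imwrite('pics/scene4c.png',cv2.resize(i[150:300,230:410],None,fx=4,fy=4,interpolation=cv2.INTER_CUBIC))
E
```

```text
clock: 7.05
tcp_pos: [0.5055, -0.0864, 0.2419]
ee_rot: [-1.578, -0.0, 1.587]
ft_force: [0.1, 0.2, -0.6]
grip_width: 0.0852
```

View pics/wrist4.png

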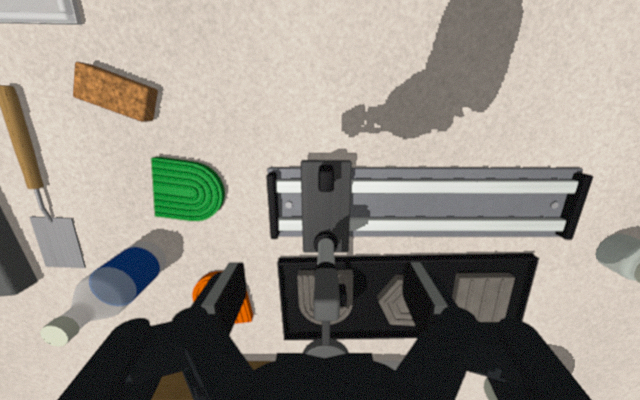

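View pics/scene4c.png

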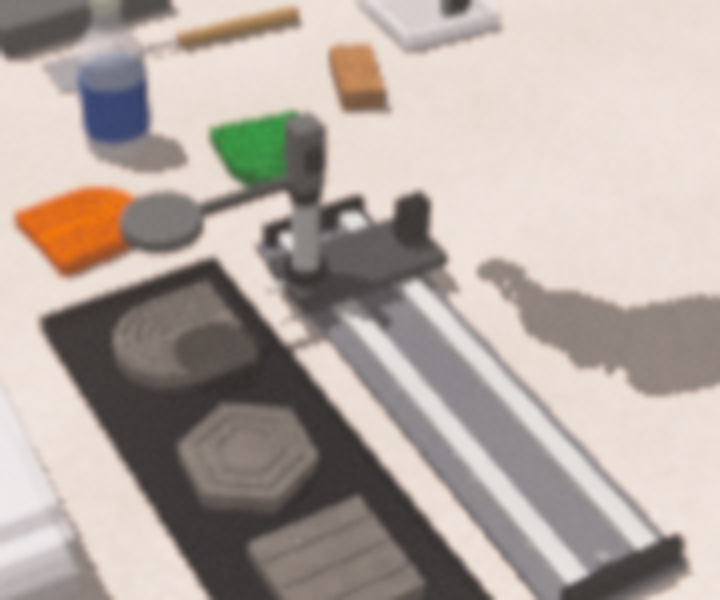

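```bash
python3 - <<'E'
from h import *
import pickle
i=cv2.imread('pics/wrist4.png')
cv2.imwrite('pics/wrist4c.png',cv2.resize(i[230:360,230:430],None,fx=4,fy=4,interpolation=cv2.INTER_CUBIC))
w=pickle.load(open('wrist4.pkl','rb'))
for n,u,v,z in [('knob',326,167,.077),('knobbase',326,190,.035),('carL',302,200,.035),('carR',350,200,.035)]: print(n,unproj(w,u,v,z).round(4))
E
```

```text
knob [ 0.4859 -0.0845  0.077 ]
knobbase [ 0.5268 -0.0835  0.035 ]
carL [ 0.542  -0.1173  0.035 ]
carR [ 0.541  -0.0491  0.035 ]
```

View pics/wrist4c.png

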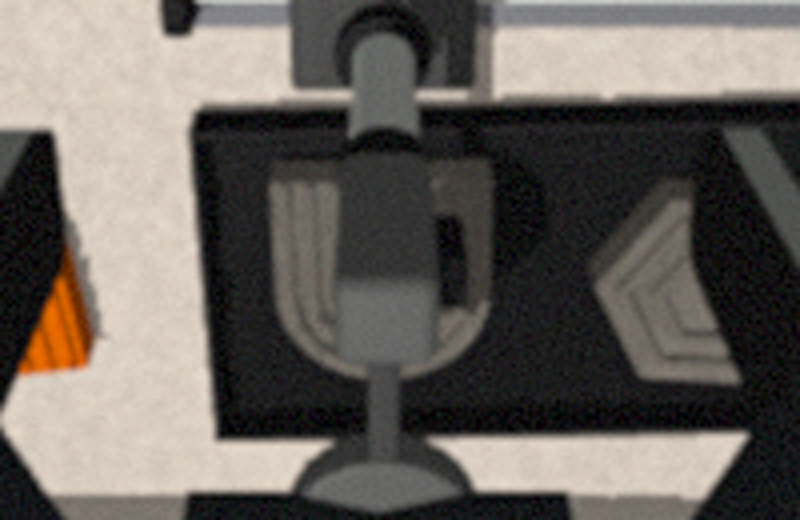

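```bash
python3 - <<'E'
from h import *
import pickle
w=pickle.load(open('wrist4.pkl','rb'));s=pickle.load(open('scene4.pkl','rb'))
f=lambda x,y:((x+.5)/4-.5+230,(y+.5)/4-.5+230)
for n,x,y,z in [('tileL',272,210,.02),('tileR',493,210,.02),('tileround',383,378,.02),('griptop',386,320,.188),('gripnear',386,275,.188),('rod',384,410,.135),('postbase',384,60,.04),('carL',292,80,.035),('carR',473,80,.035)]: print(n,unproj(w,*f(x,y),z).round(4))
g=lambda x,y:((x+.5)/4-.5+230,(y+.5)/4-.5+150)
for n,x,y,z in [('gripTop',306,124,.188),('lamp',161,221,.14)]: print(n,unproj(s,*g(x,y),z).round(4))
E
```

```text
tileL [ 0.6894 -0.1272  0.02  ]
tileR [ 0.6881 -0.0362  0.02  ]
tileround [ 0.775 -0.08   0.02 ]
griptop [ 0.6039 -0.0832  0.188 ]
gripnear [ 0.5908 -0.0835  0.188 ]
rod [ 0.6824 -0.082   0.135 ]
postbase [ 0.6096 -0.0826  0.04  ]
carL [ 0.6211 -0.1172  0.035 ]
carR [ 0.6201 -0.0487  0.035 ]
gripTop [ 0.6067 -0.0811  0.188 ]
lamp [ 0.7301 -0.0786  0.14  ]
```

Grip block top found at about (0.605, −0.083) and tile middle at y about −0.081, so the pointer is level within about 2 mm. Moving over the grip now.

```bash
python3 -m pendant '[{"hand":1,"dx":0,"dy":0,"dz":-1.5,"yaw":0},{"hand":1,"dx":0.2,"dy":0,"dz":-2.5,"yaw":0},{"hand":1,"dx":0,"dy":0,"dz":-2.5,"yaw":0},{"hand":1,"dx":0,"dy":0,"dz":-2,"yaw":0},{"hand":1,"dx":0,"dy":0,"dz":-1.4,"yaw":0},{"hand":1,"dx":0,"dy":0,"dz":0,"yaw":0},{"hand":1,"dx":0,"dy":0,"dz":0,"yaw":0}]'
python3 - <<'E'
from h import *
import pickle
c=cap('wrist','wrist5.png');pickle.dump(c,open('wrist5.pkl','wb'))
c=cap('top','top5.png');pickle.dump(c,open('top5.pkl','wb'))
i=cv2.imread('pics/wrist5.png')
print(readout.state()['tcp_pos'],readout.state()['ee_rot'])
E
```

```text
clock: 7.85
tcp_pos: [0.6015, -0.0824, 0.2364]
ee_rot: [-1.568, 0.0, 1.587]
ft_force: [-0.5, 0.5, 0.1]
grip_width: 0.0854
[ 0.60148698 -0.08251794  0.23742349] [-1.56939688e+00 -2.17220186e-04  1.58640673e+00]
```

View pics/wrist5.png

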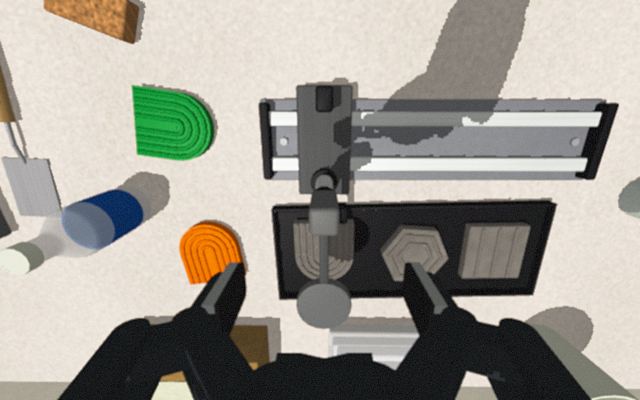

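```bash
python3 - <<'E'
from h import *
import pickle
w=pickle.load(open('wrist5.pkl','rb'))
i=cv2.imread('pics/wrist5.png')
cv2.imwrite('pics/wrist5c.png',cv2.resize(i[160:310,250:410],None,fx=4,fy=4,interpolation=cv2.INTER_CUBIC))
print(proj(w,[.605,-.0825,.188]),[proj(w,[.605+a,-.0825+b,.188]).round(1) for a in(-.013,.013) for b in (-.013,.013)])
E
```

```text
[324.42678689 222.24247091] [array([308.9, 207.4]), array([340.4, 207.9]), array([309. , 236.1]), array([339.4, 236.5])]
```

View pics/wrist5c.png

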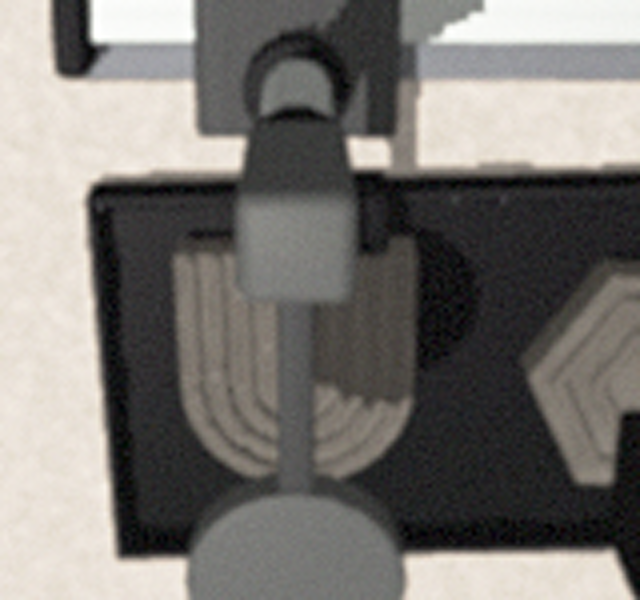

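Grip top in the crop matches the predicted corners to under 1 px. Descending.

```bash
python3 -m pendant '[{"hand":1,"dx":0.1,"dy":1,"dz":-0.3,"yaw":0},{"hand":1,"dx":0,"dy":2,"dz":0,"yaw":0},{"hand":1,"dx":0,"dy":2,"dz":0,"yaw":0},{"hand":1,"dx":0,"dy":2,"dz":0,"yaw":0},{"hand":1,"dx":0,"dy":1.5,"dz":0,"yaw":0},{"hand":1,"dx":0,"dy":0.9,"dz":0,"yaw":0},{"hand":1,"dx":0,"dy":0,"dz":0,"yaw":0},{"hand":1,"dx":0,"dy":0,"dz":0,"yaw":0}]' 40
```

```text
clock: 8.75
tcp_pos: [0.6059, -0.0813, 0.1446]
ee_rot: [-1.572, 0.0, 1.587]
ft_force: [-0.6, 0.1, -0.5]
grip_width: 0.0856
```

```bash
python3 -m pendant '[{"hand":0,"dx":0,"dy":0,"dz":0,"yaw":0},{"hand":0,"dx":0,"dy":0,"dz":0,"yaw":0},{"hand":0,"dx":0,"dy":0,"dz":0,"yaw":0},{"hand":0,"dx":0,"dy":0,"dz":0,"yaw":0},{"hand":0,"dx":0,"dy":0,"dz":0,"yaw":0},{"hand":0,"dx":0,"dy":0,"dz":0,"yaw":0},{"hand":0,"dx":0,"dy":0,"dz":0,"yaw":0}]' 40
python3 - <<'E'
from h import *
c=cap('scene','scene6.png')
i=cv2.imread('pics/scene6.png')
cv2.imwrite('pics/scene6c.png',cv2.resize(i[150:300,230:410],None,fx=4,fy=4,interpolation=cv2.INTER_CUBIC))
E
```

```text
clock: 9.45
tcp_pos: [0.6059, -0.081, 0.145]
ee_rot: [-1.572, -0.001, 1.587]
ft_force: [-1.1, 0.8, 5.7]
grip_width: 0.0262
```

View pics/scene6c.png

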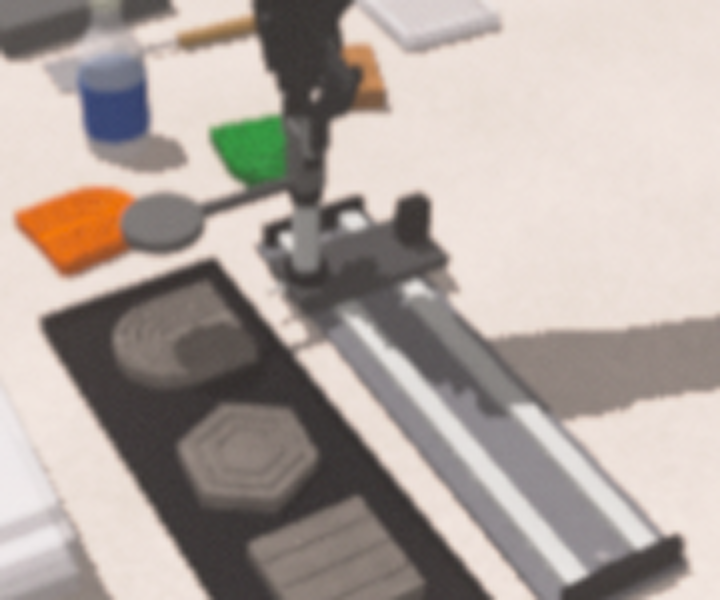

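The opening reads 26 mm (28 mm expected with the button fully pressed, 34 mm if released), so the button is squeezed. Pulling up.

```bash
python3 -m pendant '[{"hand":0,"dx":0,"dy":-0.4,"dz":0,"yaw":0},{"hand":0,"dx":0,"dy":-0.8,"dz":0,"yaw":0},{"hand":0,"dx":0,"dy":-0.8,"dz":0,"yaw":0},{"hand":0,"dx":0,"dy":-0.8,"dz":0,"yaw":0},{"hand":0,"dx":0,"dy":0,"dz":0,"yaw":0},{"hand":0,"dx":0,"dy":0,"dz":0,"yaw":0}]' 50
```

```text
clock: 10.1
tcp_pos: [0.6058, -0.0811, 0.1723]
ee_rot: [-1.572, -0.0, 1.587]
ft_force: [2.9, -0.4, -4.3]
grip_width: 0.0252
```

```bash
python3 -m pendant '[{"hand":0,"dx":0,"dy":-0.6,"dz":0,"yaw":0},{"hand":0,"dx":0,"dy":-0.9,"dz":0,"yaw":0},{"hand":0,"dx":0,"dy":-0.9,"dz":0,"yaw":0},{"hand":0,"dx":0,"dy":-0.9,"dz":0,"yaw":0},{"hand":0,"dx":0,"dy":-0.9,"dz":0,"yaw":0},{"hand":0,"dx":0,"dy":-0.6,"dz":0,"yaw":0},{"hand":0,"dx":0,"dy":0,"dz":0,"yaw":0},{"hand":0,"dx":0,"dy":0,"dz":0,"yaw":0}]'
```

```text
clock: 10.9
tcp_pos: [0.6057, -0.081, 0.2197]
ee_rot: [-1.571, -0.0, 1.587]
ft_force: [5.2, 0.2, -4.8]
grip_width: 0.0258
```

```bash
python3 -m pendant '[{"hand":0,"dx":0,"dy":-0.4,"dz":0,"yaw":0},{"hand":0,"dx":0,"dy":-0.3,"dz":0,"yaw":0},{"hand":0,"dx":0,"dy":0,"dz":0,"yaw":0},{"hand":0,"dx":0,"dy":0,"dz":0,"yaw":0},{"hand":0,"dx":0,"dy":0,"dz":0,"yaw":0}]'
```

```text
clock: 11.4
tcp_pos: [0.6056, -0.0811, 0.2254]
ee_rot: [-1.57, 0.0, 1.587]
ft_force: [6.9, -1.8, -9.2]
grip_width: 0.0254
```

```bash
python3 -m pendant '[{"hand":0,"dx":0,"dy":-0.2,"dz":0,"yaw":0},{"hand":0,"dx":0,"dy":0,"dz":0,"yaw":0},{"hand":0,"dx":0,"dy":0,"dz":0,"yaw":0},{"hand":0,"dx":0,"dy":0,"dz":0,"yaw":0}]'
python3 - <<'E'
from h import *
import pickle
for n in ['scene','top']:
    c=cap(n,n+'7.png');pickle.dump(c,open(n+'7.pkl','wb'))
i=cv2.imread('pics/scene7.png')
cv2.imwrite('pics/scene7c.png',cv2.resize(i[130:280,230:410],None,fx=4,fy=4,interpolation=cv2.INTER_CUBIC))
i=cv2.imread('pics/top7.png')
cv2.imwrite('pics/top7c.png',cv2.resize(i[115:235,200:360],None,fx=5,fy=5,interpolation=cv2.INTER_CUBIC))
st=readout.state();print(st['tcp_pos'],st['ft_force'],st['grip_width'])
E
```

```text
clock: 11.8
tcp_pos: [0.6054, -0.0811, 0.2257]
ee_rot: [-1.569, 0.001, 1.587]
ft_force: [9.0, -1.8, -17.5]
grip_width: 0.0257
[ 0.60544439 -0.08104379  0.22562439] [  9.23495505  -1.78709502 -17.07786157] 0.025604020792608248
```

View pics/scene7c.png

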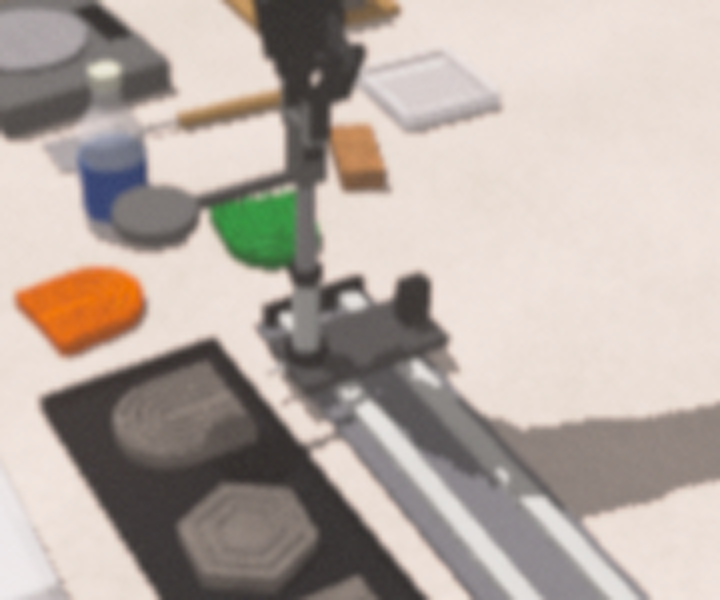

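View pics/top7c.png

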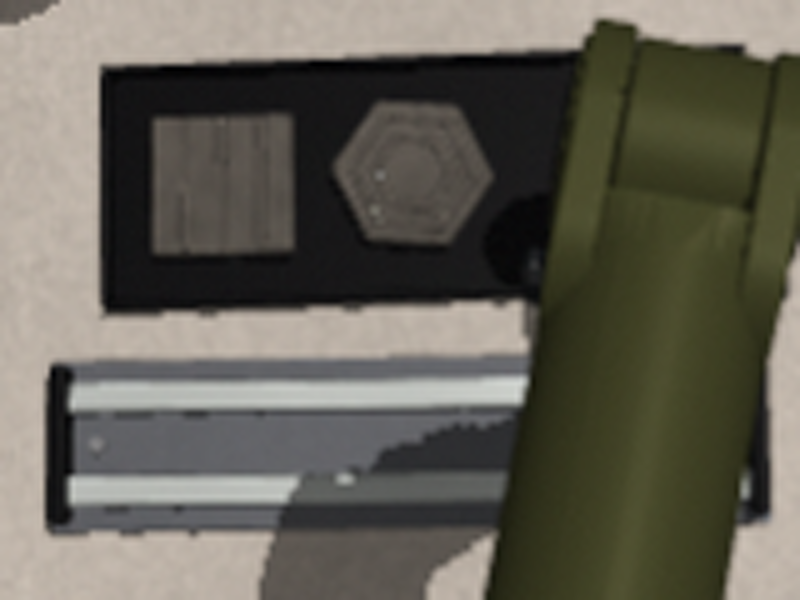

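```bash
python3 - <<'E'
from h import *
import pickle
s=pickle.load(open('scene7.pkl','rb'))
g=lambda x,y:((x+.5)/4-.5+230,(y+.5)/4-.5+130)
for z in (.18,.22): print(z,unproj(s,*g(155,210),z).round(4))
st=readout.state();print(st['tcp_pos'],st['ft_force'],st['grip_width'],st['clock'])
from workcell import ctrl
ctrl.close_job()
E
```

```text
0.18 [ 0.708  -0.1372  0.18  ]
0.22 [ 0.7281 -0.0816  0.22  ]
[ 0.60544439 -0.08104379  0.22562439] [  9.23495505  -1.78709502 -17.07786157] 0.025604020792608248 11.9
the job is handed in; nothing more can be done
```

The lamp is set for the grey concrete arch tile, and I handed the job in at 11.9 s while still holding the lamp up with the button squeezed.

**What I did:** I slid the carriage by its knob about 11 cm along the rail, with the lamp still down. Then I gripped the block on top of the post, pressed the button, and pulled the post up past the first stop to the second.

**Last checks:**
- **Pointer:** It stands level with the tile's middle to within about 2 mm. The tile is at y about −0.081, and the post and lamp are at −0.079 to −0.083. The pointer tip was hard to see in the images, so I worked its position out mainly from the post and lamp arm.
- **Post:** The gripper rose 80.7 mm while holding it. At the top the pull jumped from 9 to 17 N for only 0.3 mm more travel, so the post is against its hard stop. The lamp's place in the image fits full extension too.
- **Button:** The finger opening was about 25.6 mm, against a nominal 28 mm with the button fully pressed. It read a little low on the knob too (18.6–19.3 mm against 20 mm), so I count the button as pressed, though the fingers hid it from view. The grip was set to 50 N.
- **Tiles and bystanders:** Those in view had not moved. The arm hid the arch tile from the top camera at the end, but the scene camera showed it in place.

No check failed or disagreed, but the first move call was refused because its rows left out some of the numbers; nothing moved.

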